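# Angle the tongued cover board into the entrance tier and clip it down

### The arm

A 6-joint arm with a two-finger parallel gripper is mounted at the origin on the work surface. World frame = base frame: x ahead of the robot, y to its left, z up, the work surface at z = 0. Lengths are in m, angles in rad, forces in N, time in s.
With the tool pointing down it reaches from about 0.35 to 0.975 m from the base axis. Payload 4.9 kg.
Tool frame: the origin (TCP) lies on the centre line of the jaws, within the pads' length; the fingertips stand manip.tcp_to_tips ahead of it and the grasp point (between the pads) is the TCP (manip.tcp_to_tips is the distance from the TCP to the fingertips, in m); y points along the fingers, z is the direction in which the jaws open and shut, and the axes are right-handed (so a half turn about y gives the same grasp; the last joint's range is limited). The gripper opens to 85 mm and grips with 20 to 120 N. Pads are 22 mm wide; open, the fingers measure 114 mm over their backs; the gripper's body (76 mm by 85 mm) begins 54 mm behind the grasp point. The pads swing forward as they close: fully open they stand 13 mm farther back than shut.
Start: joints at [-1.315, 0.053, 1.613, -0, 1.476, -0.119], TCP at [0.229, -0.582, 0.25] pointing down, gripper open.
Joint ranges: [-3.01, 3.01], [-1.01, 2.22], [0.06, 2.58], [-1.02, 4.17], [0.09, 2.62], [-3.14, 3.14]. Speed limits (rad/s): [2.57, 2.57, 3.14, 3.14, 3.14, 3.14].

### API

Orientations are given as a unit quaternion [w, x, y, z].
In Python, from plant import manip gives the robot as it stands.
- The arm moves only by the tool apply_moves, never from a script. Its argument "moves" is a list of rows, each a list of 7 numbers: the gripper's target within -1 to 1 (shut at 1, half-way at 0, fully open at -1), then the shift along the tool's x, y, z in mm, then the turn, a rotation vector about the tool's x, y, z in degrees. A call has 1 to 20 rows; each row shifts and turns the commanded pose from where the row before left it, along the tool's axes as they then stand; what a row does not reach is not made up. A row lasts 1/10 s, in which the tool goes at most 50 mm and 8.59 degrees, less where a joint would pass 70% of its speed; a pose out of reach is approached as far as the arm can. A call with a gripper value outside its range is refused whole. The fingers move at their own pace and stop on an object; the grip force is fixed at half the most. Time passes only in rows, so rows that do not move let the fingers close. It gives the time, the measured TCP pose, the force and the opening at its end, in the units of the state.
- manip.state(): the state, without advancing time (a new reading comes with each control period).
- manip.grab_frame(name): name is "side" or "top"; returns the picture (400x640x3 uint8, blue, green, red); there is no depth.
- manip.calibration(name): a dict with "mtx" (3x3 intrinsics, pixels), "distortion" ([k1, k2, p1, p2, k3] as OpenCV has them; the pictures are not rectified), "T" (4x4, takes a point from camera to world coordinates). Camera axes: x right, y down, z forward; pixel columns grow to the right and rows downward; lengths in m; the calibration is good to about 2 mm. A picture is of the moment at which its call begins. calibration takes no time and is no camera call.
- manip.job_done(): hands the job in, once; it reports no verdict.
The state is a dict: "time": time; "joint_pos": joint angles; "joint_vel": joint speeds; "joint_efforts": joint torques, N m; "tool_pos": TCP position; "tool_rot": TCP orientation; "contact_force": force on the tool from outside, world axes, zero at the start; "ft_torque": the same for the moment, N m; "gripper_width": opening from 0.0 (shut) to 1.0 (fully open).
Only numpy, scipy, OpenCV 4.12 (cv2) and the standard library are available. Lean on these libraries where they do the work, as an engineer would, in place of code of your own. Each camera call takes 0.05 s, during which the arm holds its last target. There are 200 camera calls.

### The job

Close the upper grey tier with the loose beech cover board: angle the board's tongue into the grooved rail along the tier's near edge, push it gently home, then lower the board flat and press its far edge down until the spring clip on the far rim snaps over it. Do not force it: never load the tier with more than 30 N (about 3 kg) through the board. Let go, and leave the shoehorn, the ring dish, and the polish tin and brush inside the tier where they are.

Things in the scene. Friction and masses are not known exactly. Their poses are not given: they have to be found in the camera images.
- tier: Fixed stack of two light grey plastic tiers, 224 mm along x, 184 along y, left or right of the board. Origin at table height; x points from the grooved rail (near the robot) to the clip rim (far), y along the rail, z up. The open top is a recess for the board: side walls' inner faces at y = +-80 mm, far wall's at x = +87, both 142 high. Installed, the board's underside centre is at about (0, 0, 130).
- groove (a point): Nominal mid point of the groove's mouth: top of the lower jaw below the front edge of the lip, tier (-89, 0, 130) mm, axes as the tier's. The groove opens to +x, 11 mm high, 14 deep (its back at tier x = -103), lip 8 thick; the jaw juts 16 mm out past the lip as a landing. The rail is rigid but its height is NOT measured: the true jaw lies up to 8 mm above or below this point.
- far_ledge (a point): Ledge under the board's far edge: tier (79.5, 0, 130) mm, 15 mm wide along x, up against the far wall; axes as the tier's. Two loose things lie in the upper tier, all below 115 mm.
- clip (a joint): Steel spring clip, 36 mm wide, mid far rim; value: how far it is pushed out along tier +x (m), 0 at rest, at most 0.012. Spring 1.8 N + 0.3 N/mm. Its nose overhangs the recess: tip at tier x = 81 mm, underside 144 high, inner face a ramp 25 degrees from upright up to 154 high, back at x = 102. The board's far edge pressed on the ramp with some 5 to 20 N pushes it out 4 to 6 mm, then it snaps over.
- board_grip (a point): Centre of the upright grip bar on the loose beech board: 14 mm thick (board x), 60 long (y), 38 high, in the middle of its top. Panel 170 (x) by 150 (y) by 12 thick, about 0.2 to 0.35 kg, with a tongue 18 long, 6 thick, 146 wide on its -x edge, level with the underside. Flat on the table at first. This point is 31 mm above the underside; x from tongue edge to far edge, z up out of the top.
- tongue (a point): Middle of the tip of the board's tongue (board x = -103 mm, y = 0, 3 mm above the underside); axes as the board's.
- board_far (a point): Middle of the top edge of the board's far side, opposite the tongue (board x = +85 mm, y = 0, 12 mm above the underside); axes as the board's.
- tin: Bystander: flat round dark steel polish tin, 66 mm across, 24 mm high, lying inside the upper tier; origin at the centre of its underside.
- brush: Bystander: wooden shoe brush, 45 x 100 x 38 mm, bristles down, lying inside the upper tier; origin at the centre of its underside.
- shoehorn: Bystander: beech shoehorn, about 165 mm long, lying on the table between the tier stack and the board; origin at the centre of its underside.
- dish: Bystander: white ceramic ring dish, 76 mm across, 26 mm high, on the table in front of the tray at the back; origin at the centre of its underside.
Not all that is in view belongs to the job. Of the things shaped like the part that bears board_grip, the wooden one is meant.

How it is judged:
By the outcome, as a careful person would: the job done as asked, in the order asked, and still so for the second after the job is handed in, with the robot touching nothing.
It also fails if it takes over 61 s, if anything falls off the work surface, if the arm or the gripper's body presses on something with over 40 N, if the wrist force passes 120 N, or if a joint passes its speed limit or range.

## Working session

There is one attempt and no reset: what is moved stays moved. The work goes in short steps, Python scripts to look and compute and a tool call to move; the robot and the scene stay as the last step left them, time stands still between calls to the robot, and variables do not carry over. Pictures are saved under pics/ and viewed, about 8 in all and at most 12, crops included, and the job is handed in when it is done.

Besides the shell and the picture viewer there is one more tool, called by a JSON object that holds its "op" and its "data", one argument or row to a line. apply_moves: Moves the arm, as the interface text tells. Its arguments: {"type":"object","properties":{"moves":{"type":"array","items":{"type":"array","items":{"type":"number"}}}},"required":["moves"]}

```bash
ls; mkdir -p pics
python3 - <<'E'
from plant import manip
import cv2
for n in("top","side"):
    cv2.imwrite(f"pics/{n}0.png",manip.grab_frame(n)); c=manip.calibration(n); print(n,c["mtx"].round(1).tolist(),c["distortion"],c["T"].round(3).tolist())
print(manip.state(),manip.tcp_to_tips)
E
```

```text
pics
top [[466.2, 0.0, 319.9], [0.0, 466.2, 199.8], [0.0, 0.0, 1.0]] [-0.06395105  0.          0.          0.          0.        ] [[-0.029, -0.997, 0.065, 0.38], [-1.0, 0.028, -0.009, 0.068], [0.008, -0.066, -0.998, 1.386], [0.0, 0.0, 0.0, 1.0]]
side [[372.1, 0.0, 318.9], [0.0, 372.1, 195.3], [0.0, 0.0, 1.0]] [-0.08709681  0.          0.          0.          0.        ] [[-0.911, -0.236, 0.339, 0.106], [-0.413, 0.481, -0.773, 0.855], [0.019, -0.844, -0.535, 0.645], [0.0, 0.0, 0.0, 1.0]]
{'time': 0.1, 'joint_pos': array([-1.31496509e+00,  5.32798594e-02,  1.61415490e+00,  7.41155643e-06,
        1.47602700e+00, -1.18989313e-01]), 'joint_vel': array([ 7.76043263e-05, -1.17323349e-03, -2.06429951e-03, -4.97819658e-04,
        8.87717214e-04,  1.37192528e-03]), 'joint_efforts': array([ 4.47113280e-04, -3.94900990e+01, -3.71363389e+01, -1.27282310e-04,
        3.92319736e-03,  3.27748388e-06]), 'tool_pos': array([ 0.22868813, -0.58108419,  0.24919382]), 'tool_rot': array([ 0.13170182, -0.13178697,  0.69538457, -0.69406565]), 'contact_force': array([-0.57623444,  0.55920945, -0.84868508]), 'ft_torque': array([ 0.04161792, -0.02722053, -0.00156522]), 'gripper_width': 1.0005356416390079} 0.019
```

View pics/top0.png

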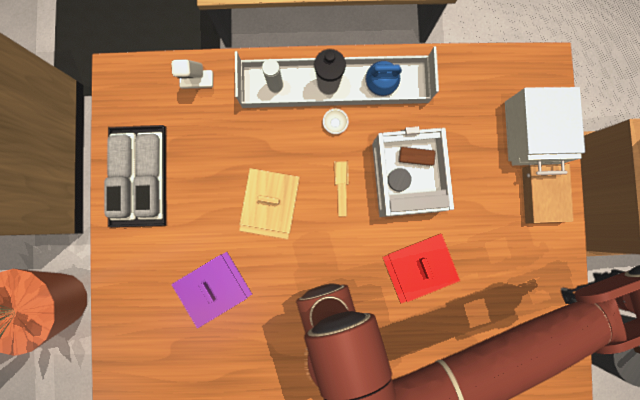

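View pics/side0.png

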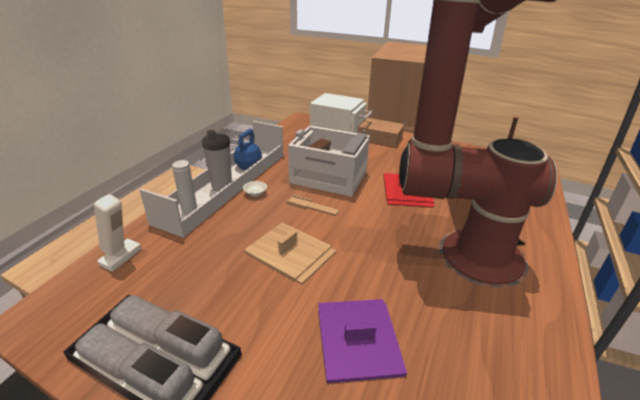

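Candidates shaped like the board are beech at top px (269,203), purple at (211,290) and red at (421,268). The beech one is the only wooden one. The tier is at (414,172) with its rail at the bottom near (418,203) and the clip at (412,130). Next I'll confirm with an enlarged crop and take masks.

Run:
```python
import cv2,numpy as np
t=cv2.imread("pics/top0.png")
a=cv2.resize(t[155:250,230:310],None,fx=5,fy=5,interpolation=cv2.INTER_CUBIC)
b=cv2.resize(t[120:224,365:465],None,fx=4,fy=4,interpolation=cv2.INTER_CUBIC)
h=max(a.shape[0],b.shape[0]);f=lambda i:cv2.copyMakeBorder(i,0,h-i.shape[0],0,0,cv2.BORDER_CONSTANT)
cv2.imwrite("pics/crop1.png",np.hstack([f(a),f(b)]))
```

```text
(no output)
```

View pics/crop1.png

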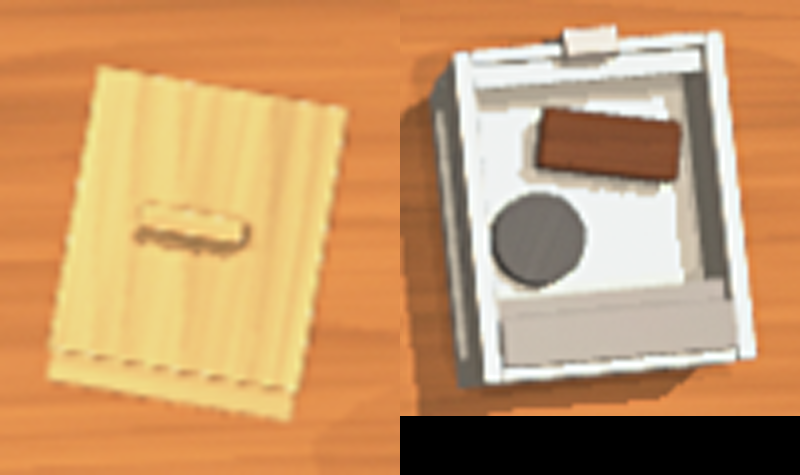

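The crop shows the wooden board with its tongue on the lower (robot) side and its bar at about px (269,200). The tier's rail is at the bottom and its clip is at the top at px (412,130). Next I'll turn these corners into poses.

```bash
cat > h.py <<'E'
import numpy as np,cv2
from plant import manip
from scipy.spatial.transform import Rotation as R
def ray(n,px):
    c=manip.calibration(n);u=cv2.undistortPoints(np.array(px,float).reshape(-1,1,2),c["mtx"],c["distortion"])[:,0]
    return c["T"][:3,3],np.c_[u,np.ones(len(u))]@c["T"][:3,:3].T
def plane(n,px,z):
    o,d=ray(n,px); return o+d*((z-o[2])/d[:,2])[:,None]
def proj(n,P):
    c=manip.calibration(n);T=np.linalg.inv(c["T"]);r=cv2.Rodrigues(T[:3,:3])[0]
    return cv2.projectPoints(np.array(P,float).reshape(-1,1,3),r,T[:3,3],c["mtx"],c["distortion"])[0][:,0]
def tool():
    s=manip.state();q=s["tool_rot"];return s["tool_pos"],R.from_quat(np.r_[q[1:],q[0]])
E
python3 - <<'E'
from h import *
t=cv2.imread("pics/top0.png");hsv=cv2.cvtColor(t,cv2.COLOR_BGR2HSV)
# board
print(hsv[180,265],hsv[180,330],hsv[215,300])
m=cv2.inRange(hsv,(17,60,150),(30,160,255));m[:, :232]=0;m[:,308:]=0;m[:155]=0;m[245:]=0
m=cv2.morphologyEx(m,cv2.MORPH_CLOSE,np.ones((7,7)))
c=max(cv2.findContours(m,0,2)[0],key=cv2.contourArea);b=cv2.boxPoints(cv2.minAreaRect(c));print("box",b.tolist(),cv2.contourArea(c))
for nm,P in (("mask",b),("eye",[(249.6,168.4),(299.4,176.4),(288.2,238.8),(239.6,230.8)])):
    W=plane("top",P,.009)[:,:2];print(nm,W.round(4).tolist(),"sides",np.linalg.norm(np.roll(W,-1,0)-W,axis=1).round(4),"c",W.mean(0).round(4))
# bar top at z 0.050, crop px (139..242,~200..240) 
W=plane("top",[(230+138/5,155+218/5),(230+245/5,155+229/5)],.050);print("bar",W.round(4).tolist())
P=[(378.75,133.75),(445,128.25),(453.75,209.25),(386.25,216.25)]
W=plane("top",P,.142)[:,:2];print("tier",W.round(4).tolist(),"sides",np.linalg.norm(np.roll(W,-1,0)-W,axis=1).round(4),W.mean(0).round(4))
for i,j in((3,0),(2,1),(0,1),(3,2)):
    d=W[j]-W[i];print(np.degrees(np.arctan2(d[1],d[0])).round(2))
E
```

```text
[ 22 117 240] [ 13 169 222] [ 13 168 228]
box [[237.9899444580078, 230.05702209472656], [249.0235137939453, 167.53355407714844], [299.28192138671875, 176.40269470214844], [288.24835205078125, 238.92616271972656]] 3112.0
mask [[0.3875, 0.2994], [0.5723, 0.2634], [0.5415, 0.1145], [0.3574, 0.1518]] sides [0.1882 0.152  0.1879 0.1507] c [0.4647 0.2073]
eye [[0.5696, 0.2617], [0.5415, 0.1142], [0.3578, 0.1519], [0.3852, 0.2947]] sides [0.1502 0.1876 0.1454 0.1873] c [0.4635 0.2056]
bar [[0.476, 0.2345, 0.05], [0.4679, 0.1732, 0.05]]
tier [[0.6362, -0.1079], [0.6471, -0.2897], [0.4258, -0.3028], [0.4124, -0.1196]] sides [0.1821 0.2217 0.1837 0.2241] [ 0.5304 -0.205 ]
2.98
3.38
-86.55
-85.8
```

```bash
cat >> h.py <<'E'
def goal(p,Rg):
    "rotation first (tool rotvec, deg), then translation in the turned tool axes (mm)"
    p0,R0=tool();rv=np.degrees((R0.inv()*Rg).as_rotvec());d=Rg.inv().apply(np.array(p)-p0)*1000
    print("turn",rv.round(2),"then shift",d.round(1)," shift in present axes",R0.inv().apply(np.array(p)-p0).round(4)*1000)
def pose(yaw,pitch=0):
    "tool: z along board x, y down; pitch = far edge up (deg)"
    B=R.from_euler('z',yaw,degrees=True)*R.from_euler('y',-pitch,degrees=True)
    X=B.as_matrix();return R.from_matrix(np.c_[np.cross(-X[:,2],X[:,0]),-X[:,2],X[:,0]])
E
python3 - <<'E'
from h import *
p,r=tool();print(r.as_matrix().round(3))
for z in(.13,.036):goal([.473,.2048,z],pose(-11.2))
# overlay of the tier model points
T=R.from_euler('z',3.4,degrees=True);O=np.array([.5304,-.205,0])
out=[]
for n,(x,y,w,h) in (("top",(365,115,100,110)),("side",(280,115,100,85))):
    f=4;im=cv2.resize(cv2.imread(f"pics/{n}0.png")[y:y+h,x:x+w],None,fx=f,fy=f,interpolation=cv2.INTER_CUBIC)
    for pts,c in (([(-112,92,142),(112,92,142),(112,-92,142),(-112,-92,142)],(0,0,255)),([(-89,80,149),(-89,-80,149)],(0,255,0)),([(-73,80,130),(-73,-80,130)],(255,0,0)),([(87,80,142),(87,-80,142)],(255,0,255)),([(81,18,144),(81,-18,144)],(255,255,0)),([(-112,92,149),(-112,-92,149)],(0,200,200))):
        u=((proj(n,T.apply(np.array(pts)/1000)+O)-[x,y]+.5)*f).astype(int);cv2.polylines(im,[u.reshape(-1,1,2)],len(pts)>2,c,1)
    out.append(cv2.copyMakeBorder(im,0,440-im.shape[0],0,0,0))
cv2.imwrite("pics/ov.png",np.hstack(out))
E
```

```text
[[-0.931 -0.     0.366]
 [-0.366  0.002 -0.931]
 [-0.    -1.    -0.002]]
turn [  0.09 -57.32  -0.07] then shift [-818.4  119.2   87. ]  shift in present axes [-515.   120.5 -641.7]
turn [  0.09 -57.32  -0.07] then shift [-818.4  213.2   87. ]  shift in present axes [-515.   214.5 -641.5]
```

View pics/ov.png

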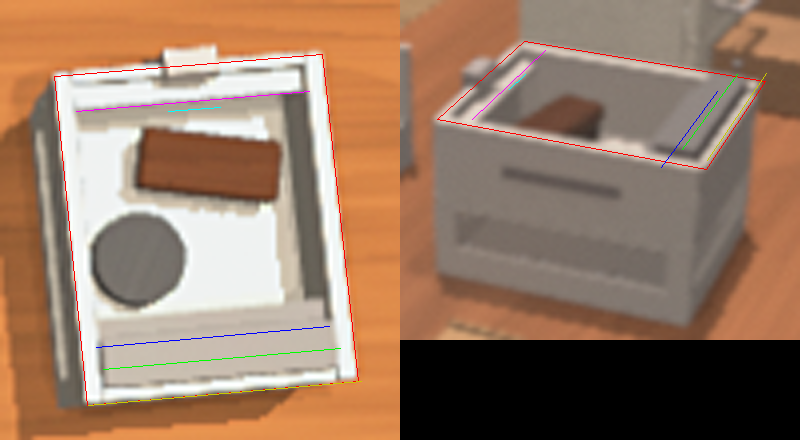

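{"op": "apply_moves", "data": {
  "moves": [
    [-1,-30,0,-37.5,0,0,0],
    [-1,-30,0,-37.5,0,0,0],
    [-1,-30,0,-37.5,0,0,0],
    [-1,-30,0,-37.5,0,0,0],
    [-1,-30,0,-37.5,0,0,0],
    [-1,-30,0,-37.5,0,0,0],
    [-1,-30,0,-37.5,0,0,0],
    [-1,-30,0,-37.5,0,0,0],
    [-1,-30,0,-37.5,0,0,0],
    [-1,-30,0,-37.5,0,0,0],
    [-1,-30,0,-37.5,0,0,0],
    [-1,-30,0,-37.5,0,0,0],
    [-1,-30,0,-37.5,0,0,0],
    [-1,-30,0,-37.5,0,0,0],
    [-1,-30,0,-37.5,0,0,0],
    [-1,-30,0,-37.5,0,0,0],
    [-1,-30,0,-37.5,0,0,0]
  ]
}}

```text
time: 1.8
tool_pos: [0.4699, 0.2005, 0.2499]
tool_rot: [-0.132, 0.132, -0.695, 0.695]
contact_force: [0.4, -1.2, 0.5]
gripper_width: 1.0
```

{"op": "apply_moves", "data": {
  "moves": [
    [-1,0,0,0,0,-8.2,0],
    [-1,0,0,0,0,-8.2,0],
    [-1,0,0,0,0,-8.2,0],
    [-1,0,0,0,0,-8.2,0],
    [-1,0,0,0,0,-8.2,0],
    [-1,0,0,0,0,-8.2,0],
    [-1,0,0,0,0,-8.2,0],
    [-1,0,0,0,0,0,0]
  ]
}}

```text
time: 2.6
tool_pos: [0.4697, 0.1983, 0.2498]
tool_rot: [0.449, -0.449, 0.546, -0.546]
contact_force: [0.4, -0.7, -1.2]
gripper_width: 0.996
```

Run:
```python
from h import *
print(manip.state()["time"],manip.state()["tool_pos"]);goal([.473,.2048,.09],pose(-11.2));goal([.473,.2048,.036],pose(-11.2))
T=R.from_euler('z',3.4,degrees=True);O=np.array([.5304,-.205,0])+T.apply([.018,0,0])
out=[]
for n,(x,y,w,h) in (("top",(365,115,100,110)),("side",(280,115,100,85))):
    f=4;im=cv2.resize(cv2.imread(f"pics/{n}0.png")[y:y+h,x:x+w],None,fx=f,fy=f,interpolation=cv2.INTER_CUBIC)
    for pts,c in (([(-89,80,149),(-89,-80,149)],(0,255,0)),([(-73,80,130),(-73,-80,130)],(255,0,0)),([(87,80,142),(87,-80,142)],(255,0,255)),([(72,80,130),(72,-80,130)],(0,0,255)),([(81,18,144),(81,-18,144)],(255,255,0)),([(102,18,154),(102,-18,154)],(255,255,0))):
        u=((proj(n,T.apply(np.array(pts)/1000)+O)-[x,y]+.5)*f).astype(int);cv2.polylines(im,[u.reshape(-1,1,2)],len(pts)>2,c,1)
    out.append(cv2.copyMakeBorder(im,0,440-im.shape[0],0,0,0))
cv2.imwrite("pics/ov2.png",np.hstack(out))
```

```text
2.6 [0.46971299 0.19829669 0.24976066]
turn [0.05 0.06 0.02] then shift [ -7.  159.8   2. ]  shift in present axes [ -7.1 159.8   2.1]
turn [0.05 0.06 0.02] then shift [ -7.  213.8   2. ]  shift in present axes [ -7.1 213.8   2.2]
```

View pics/ov2.png

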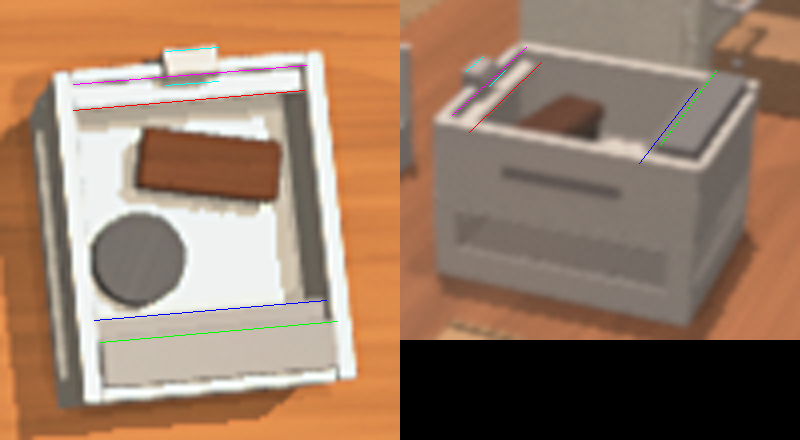

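{"op": "apply_moves", "data": {
  "moves": [
    [-1,-7,40,2,0,0,0],
    [-1,0,40,0,0,0,0],
    [-1,0,40,0,0,0,0],
    [-1,0,40,0,0,0,0],
    [-1,0,20,0,0,0,0],
    [-1,0,15,0,0,0,0],
    [-1,0,10,0,0,0,0],
    [-1,0,8,0,0,0,0],
    [-1,0,0,0,0,0,0]
  ]
}}

```text
time: 3.5
tool_pos: [0.4733, 0.2048, 0.037]
tool_rot: [0.449, -0.449, 0.546, -0.546]
contact_force: [-0.3, -0.2, -0.2]
gripper_width: 1.0
```

{"op": "apply_moves", "data": {
  "moves": [
    [1,0,0,0,0,0,0],
    [1,0,0,0,0,0,0],
    [1,0,0,0,0,0,0],
    [1,0,0,0,0,0,0],
    [1,0,0,0,0,0,0],
    [1,0,0,0,0,0,0],
    [1,0,0,0,0,0,0],
    [1,0,0,0,0,0,0]
  ]
}}

```text
time: 4.3
tool_pos: [0.4739, 0.205, 0.0379]
tool_rot: [-0.45, 0.449, -0.546, 0.546]
contact_force: [0.0, -0.4, 4.5]
gripper_width: 0.155
```

{"op": "apply_moves", "data": {
  "moves": [
    [1,0,-5,0,0,0,0],
    [1,0,-15,0,0,0,0],
    [1,0,-30,0,0,0,0],
    [1,0,-40,0,0,0,0],
    [1,0,-50,0,0,0,0],
    [1,0,-50,0,0,0,0],
    [1,0,-10,0,0,0,0],
    [1,0,0,0,0,0,0],
    [1,0,0,0,0,0,0]
  ]
}}

```text
time: 5.2
tool_pos: [0.4723, 0.2046, 0.2357]
tool_rot: [0.448, -0.45, 0.547, -0.546]
contact_force: [0.0, 0.3, -2.6]
gripper_width: 0.155
```

Run:
```python
from h import *
s=manip.state();print(s["tool_pos"],s["contact_force"].round(2),s["ft_torque"].round(2),s["gripper_width"])
p,r=tool();M=r.as_matrix();B=np.c_[-M[:,0],M[:,2],M[:,1]];print(M.round(3))
out=[]
X=M[:,2];Z=-M[:,1];Y=np.cross(Z,X)
for n in("top","side"):
    im=manip.grab_frame(n);cv2.imwrite(f"pics/{n}1.png",im)
    pts=[p+(X*x+Y*y+Z*(z-38))/1000 for x,y,z in((-103,73,6),(-103,-73,6),(-85,-75,12),(85,-75,12),(85,75,12),(-85,75,12),(-85,-75,12))]
    u=proj(n,pts);c=u.mean(0).astype(int);print(n,u.round(1).tolist())
    x0,y0=max(0,c[0]-75),max(0,c[1]-75);f=2.6
    im=cv2.resize(im[y0:y0+150,x0:x0+150],None,fx=f,fy=f,interpolation=cv2.INTER_CUBIC)
    cv2.polylines(im,[((u-[x0,y0]+.5)*f).astype(int).reshape(-1,1,2)],False,(255,0,0),1);out.append(im)
cv2.imwrite("pics/held.png",np.hstack(out))
```

```text
[0.47232403 0.2045524  0.23568485] [ 0.02  0.34 -2.6 ] [-0.01 -0.02 -0.01] 0.15452396047802971
[[-0.193 -0.003  0.981]
 [-0.981 -0.001 -0.193]
 [ 0.001 -1.    -0.002]]
top [[226.5, 230.8], [283.2, 240.4], [285.0, 233.5], [296.4, 167.4], [238.4, 157.8], [226.5, 223.7], [285.0, 233.5]]
side [[303.3, 213.6], [341.6, 184.6], [335.7, 179.6], [280.3, 159.7], [237.7, 183.4], [295.7, 208.6], [335.7, 179.6]]
```

View pics/held.png

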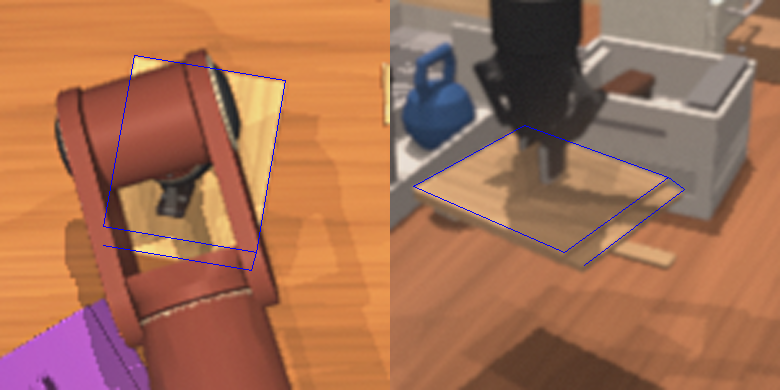

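```bash
cat >> h.py <<'E'
YAW=3.5;OT=np.array([.5489,-.2039,0]);RT=R.from_euler('z',YAW,degrees=True);GZ=38.
def tip_target(x,z,pitch,y=0):
    B=R.from_euler('y',-pitch,degrees=True);return OT+RT.apply((np.array([x,y,z])+B.apply([103,0,GZ]))/1000)
def where():
    s=manip.state();p,r=tool();B=RT.inv()*r*R.from_matrix(np.array([[0,1,0],[0,0,1],[1,0,0]]).T).inv() if 0 else None
    M=r.as_matrix();X=M[:,2];Z=-M[:,1];Y=np.cross(Z,X);L=RT.inv()
    f=lambda v:(L.apply(p+(X*v[0]+Y*v[1]+Z*(v[2]-GZ))/1000-OT)*1000).round(1)
    Xt=L.apply(X);Yt=L.apply(Y)
    print("t",round(s["time"],2),"tip",f((-103,0,0)),"far",f((85,0,0)),"pitch %.2f yaw %.2f roll %.2f"%(np.degrees(np.arcsin(Xt[2])),np.degrees(np.arctan2(Xt[1],Xt[0])),np.degrees(np.arcsin(Yt[2]))),"F",L.apply(s["contact_force"]).round(1),"M",L.apply(s["ft_torque"]).round(2),"w",round(s["gripper_width"],3))
E
python3 - <<'E'
from h import *
where();goal(tip_target(-82,175,14),pose(YAW,14))
E
```

```text
t 5.3 tip [-151.9  438.2  196.7] far [ 30.  390.8 195.8] pitch -0.28 yaw -14.62 roll -0.14 F [-0.9  0.5 -2.6] M [ 0.02 -0.02  0.04] w 0.151
turn [ 14.22 -14.54   1.89] then shift [412.3  12.2  59.6]  shift in present axes [383.6  -2.5 162.9]
```

{"op": "apply_moves", "data": {
  "moves": [
    [1,0,0,0,4.74,-4.85,0.63],
    [1,0,0,0,4.74,-4.85,0.63],
    [1,0,0,0,4.74,-4.85,0.63],
    [1,20,0,3,0,0,0],
    [1,42,2,6,0,0,0],
    [1,42,2,6,0,0,0],
    [1,42,2,6,0,0,0],
    [1,42,2,6,0,0,0],
    [1,42,2,6,0,0,0],
    [1,42,1,6,0,0,0],
    [1,42,1,6,0,0,0],
    [1,42,0,6,0,0,0],
    [1,36,0,6,0,0,0],
    [1,20,0,3,0,0,0],
    [1,0,0,0,0,0,0],
    [1,0,0,0,0,0,0]
  ]
}}

```text
time: 6.9
tool_pos: [0.5585, -0.2022, 0.2374]
tool_rot: [0.575, -0.447, 0.423, -0.539]
contact_force: [-0.8, 0.2, -1.7]
gripper_width: 0.156
```

Run:
```python
from h import *
where();goal(tip_target(-82,145,14),pose(YAW,14))
p,r=tool();M=r.as_matrix();X=M[:,2];Z=-M[:,1];Y=np.cross(Z,X);out=[]
T=lambda P:RT.apply(np.array(P)/1000.)+OT
for n in("top","side"):
    im=manip.grab_frame(n);cv2.imwrite(f"pics/{n}2.png",im)
    u=proj(n,[p+(X*x+Y*y+Z*(z-GZ))/1000 for x,y,z in((-103,73,6),(-103,-73,6),(-85,-75,12),(85,-75,12),(85,75,12),(-85,75,12),(-85,-75,12))])
    l=[proj(n,T(q)) for q in ([(-130,92,142),(94,92,142),(94,-92,142),(-130,-92,142),(-130,92,142)],[(-89,80,149),(-89,-80,149)],[(-73,80,130),(-73,-80,130)])]
    c=u.mean(0).astype(int);x0,y0=max(0,c[0]-65),max(0,c[1]-60);f=3
    im=cv2.resize(im[y0:y0+130,x0:x0+130],None,fx=f,fy=f,interpolation=cv2.INTER_CUBIC)
    for v,k in [(u,(255,0,0))]+[(q,(0,255,0)) for q in l]:
        cv2.polylines(im,[((v-[x0,y0]+.5)*f).astype(int).reshape(-1,1,2)],False,k,1)
    out.append(im)
cv2.imwrite("pics/hov.png",np.hstack(out))
```

```text
t 6.9 tip [-81.    1.4 175.5] far [101.4   1.1 221.2] pitch 14.09 yaw -0.09 roll 0.23 F [-0.8  0.2 -1.7] M [-0.02  0.25 -0.02] w 0.156
turn [-0.09 -0.09 -0.22] then shift [ 1.1 29.5 -8.3]  shift in present axes [ 1.2 29.5 -8.4]
```

View pics/hov.png

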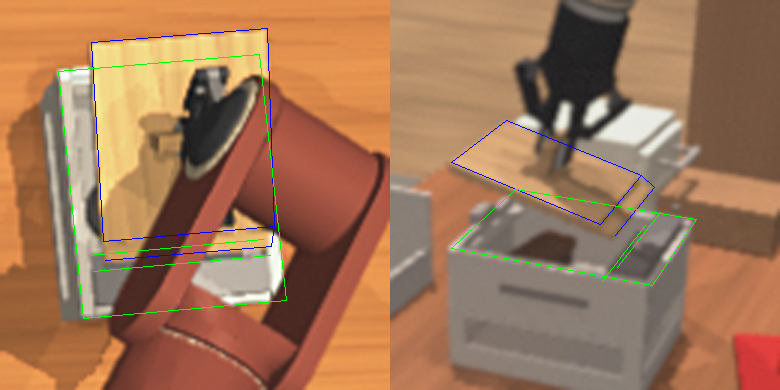

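{"op": "apply_moves", "data": {
  "moves": [
    [1,1.2,10,-2,0,0,-0.2],
    [1,0,10,-2,0,0,0],
    [1,0,7,-1.7,0,0,0],
    [1,0,4.8,-1.2,0,0,0],
    [1,0,0,0,0,0,0],
    [1,0,0,0,0,0,0]
  ]
}}

```text
time: 7.6
tool_pos: [0.5608, -0.2038, 0.2075]
tool_rot: [0.575, -0.447, 0.42, -0.542]
contact_force: [-0.4, 0.7, -1.3]
gripper_width: 0.155
```

```bash
python3 -c "
from h import *
where()"
```

```text
t 7.6 tip [-78.5  -0.7 145.2] far [103.7  -0.7 191.7] pitch 14.31 yaw -0.00 roll -0.13 F [-0.3  0.7 -1.3] M [0.05 0.16 0.05] w 0.155
```

{"op": "apply_moves", "data": {
  "moves": [
    [1,0,1.7,-1.4,0,0,0],
    [1,0,1.7,-1.4,0,0,0],
    [1,0,1.5,-0.4,0,0,0],
    [1,0,0,0,0,0,0]
  ]
}}

```text
time: 8.0
tool_pos: [0.5587, -0.2039, 0.2017]
tool_rot: [0.574, -0.447, 0.42, -0.542]
contact_force: [-0.3, 0.4, -1.6]
gripper_width: 0.159
```

{"op": "apply_moves", "data": {
  "moves": [
    [1,0,1,-0.25,0,0,0],
    [1,0,1,-0.25,0,0,0],
    [1,0,0,0,0,0,0]
  ]
}}

```text
time: 8.3
tool_pos: [0.5588, -0.2039, 0.1997]
tool_rot: [0.574, -0.447, 0.42, -0.542]
contact_force: [-0.2, -0.2, -0.8]
gripper_width: 0.152
```

{"op": "apply_moves", "data": {
  "moves": [
    [1,0,1,-0.25,0,0,0],
    [1,0,1,-0.25,0,0,0],
    [1,0,0,0,0,0,0]
  ]
}}

```text
time: 8.6
tool_pos: [0.5588, -0.2039, 0.1976]
tool_rot: [0.574, -0.447, 0.42, -0.542]
contact_force: [-0.4, 0.3, -2.5]
gripper_width: 0.152
```

```bash
python3 -c "
from h import *
where()"
```

```text
t 8.6 tip [-80.5  -0.6 135.4] far [101.6  -0.7 181.8] pitch 14.29 yaw -0.01 roll -0.11 F [-0.4  0.3 -2.5] M [ 0.01  0.2  -0.01] w 0.152
```

{"op": "apply_moves", "data": {
  "moves": [
    [1,0,1,-0.25,0,0,0],
    [1,0,1,-0.25,0,0,0],
    [1,0,0,0,0,0,0]
  ]
}}

```text
time: 8.9
tool_pos: [0.5588, -0.2039, 0.1955]
tool_rot: [0.574, -0.447, 0.42, -0.542]
contact_force: [-0.1, -0.1, -2.3]
gripper_width: 0.15
```

{"op": "apply_moves", "data": {
  "moves": [
    [1,0,1,-0.25,0,0,0],
    [1,0,0,0,0,0,0]
  ]
}}

```text
time: 9.1
tool_pos: [0.5588, -0.2039, 0.1946]
tool_rot: [0.574, -0.447, 0.42, -0.542]
contact_force: [0.1, -0.2, -1.8]
gripper_width: 0.153
```

{"op": "apply_moves", "data": {
  "moves": [
    [1,0,1,-0.25,0,0,0],
    [1,0,0,0,0,0,0]
  ]
}}

```text
time: 9.3
tool_pos: [0.5589, -0.204, 0.1936]
tool_rot: [0.574, -0.447, 0.42, -0.542]
contact_force: [-0.2, -0.9, -1.3]
gripper_width: 0.157
```

```bash
python3 -c "
from h import *
where()"
```

```text
t 9.3 tip [-80.5  -0.7 131.3] far [101.7  -0.8 177.7] pitch 14.30 yaw -0.02 roll -0.12 F [-0.3 -0.9 -1.3] M [-0.01  0.28 -0.04] w 0.157
```

{"op": "apply_moves", "data": {
  "moves": [
    [1,0,1,-0.25,0,0,0],
    [1,0,0,0,0,0,0]
  ]
}}

```text
time: 9.5
tool_pos: [0.559, -0.204, 0.1928]
tool_rot: [0.575, -0.447, 0.42, -0.542]
contact_force: [-0.2, -0.6, -1.3]
gripper_width: 0.151
```

{"op": "apply_moves", "data": {
  "moves": [
    [1,0,1,-0.25,0,0,0],
    [1,0,0,0,0,0,0]
  ]
}}

```text
time: 9.7
tool_pos: [0.5592, -0.2041, 0.1924]
tool_rot: [0.575, -0.447, 0.42, -0.542]
contact_force: [-0.3, 0.6, 2.1]
gripper_width: 0.152
```

```bash
python3 -c "
from h import *
where()"
```

```text
t 9.7 tip [-80.1  -0.9 130.1] far [102.   -0.9 176.7] pitch 14.34 yaw -0.00 roll -0.14 F [-0.2  0.6  2.1] M [ 0.16  0.45 -0.03] w 0.152
```

```bash
python3 -c "
from h import *
goal(tip_target(-80,132,11),pose(YAW,11));goal(tip_target(-90,132,11),pose(YAW,11))"
```

```text
turn [-3.34 -0.01  0.15] then shift [-0.8  4.1  2.9]  shift in present axes [-0.8  4.2  2.6]
turn [-3.34 -0.01  0.15] then shift [-0.8  2.2 -6.9]  shift in present axes [-0.8  1.8 -7.1]
```

{"op": "apply_moves", "data": {
  "moves": [
    [1,0,0,0,-1.7,0,0.15],
    [1,0,0,0,-1.6,0,0],
    [1,-0.8,2,1.5,0,0,0],
    [1,0,2,1.4,0,0,0],
    [1,0,0,0,0,0,0],
    [1,0,0,0,0,0,0]
  ]
}}

```text
time: 10.3
tool_pos: [0.5623, -0.2028, 0.1879]
tool_rot: [0.562, -0.463, 0.436, -0.528]
contact_force: [-0.8, -0.3, -1.6]
gripper_width: 0.152
```

```bash
python3 -c "
from h import *
where();goal(tip_target(-88,132,11),pose(YAW,11))"
```

```text
t 10.3 tip [-80.4   0.3 131. ] far [104.2   0.3 166.7] pitch 10.97 yaw -0.01 roll 0.04 F [-0.9 -0.2 -1.6] M [ 0.    0.19 -0.01] w 0.152
turn [ 0.03 -0.01 -0.04] then shift [ 0.3 -2.5 -7.3]  shift in present axes [ 0.3 -2.5 -7.3]
```

{"op": "apply_moves", "data": {
  "moves": [
    [1,0.3,-1.2,-1.8,0,0,0],
    [1,0,-0.4,-2,0,0,0],
    [1,0,-0.4,-2,0,0,0],
    [1,0,-0.4,-2,0,0,0],
    [1,0,0,0,0,0,0]
  ]
}}

```text
time: 10.8
tool_pos: [0.5541, -0.2038, 0.1892]
tool_rot: [0.562, -0.463, 0.436, -0.529]
contact_force: [0.9, 0.3, -1.2]
gripper_width: 0.155
```

{"op": "apply_moves", "data": {
  "moves": [
    [1,0,-0.4,-2,0,0,0],
    [1,0,-0.2,-1,0,0,0],
    [1,0,0,0,0,0,0]
  ]
}}

```text
time: 11.1
tool_pos: [0.5512, -0.2039, 0.1892]
tool_rot: [0.562, -0.463, 0.436, -0.529]
contact_force: [0.4, -0.1, -1.5]
gripper_width: 0.153
```

```bash
python3 -c "
from h import *
where()"
```

```text
t 11.1 tip [-91.5  -0.2 132.2] far [ 93.   -0.2 168.1] pitch 11.00 yaw -0.01 roll 0.02 F [ 0.4 -0.1 -1.5] M [-0.04  0.14  0.  ] w 0.153
```

{"op": "apply_moves", "data": {
  "moves": [
    [1,0,-0.1,-1.5,0,0,0],
    [1,0,-0.1,-1.5,0,0,0],
    [1,0,0,0,0,0,0]
  ]
}}

```text
time: 11.4
tool_pos: [0.5482, -0.2041, 0.1887]
tool_rot: [0.562, -0.463, 0.436, -0.529]
contact_force: [0.9, -0.4, -1.2]
gripper_width: 0.155
```

{"op": "apply_moves", "data": {
  "moves": [
    [1,0,-0.4,-1.5,0,0,0],
    [1,0,-0.3,-1.5,0,0,0],
    [1,0,0,0,0,0,0]
  ]
}}

```text
time: 11.7
tool_pos: [0.5451, -0.2043, 0.1889]
tool_rot: [0.562, -0.463, 0.436, -0.529]
contact_force: [-0.5, -0.2, -1.7]
gripper_width: 0.156
```

{"op": "apply_moves", "data": {
  "moves": [
    [1,0,-0.2,-1,0,0,0],
    [1,0,-0.2,-1,0,0,0],
    [1,0,0,0,0,0,0]
  ]
}}

```text
time: 12.0
tool_pos: [0.5434, -0.2045, 0.1891]
tool_rot: [0.562, -0.463, 0.436, -0.529]
contact_force: [0.3, -0.1, -1.8]
gripper_width: 0.151
```

```bash
python3 -c "
from h import *
where()"
```

```text
t 12.0 tip [-99.3  -0.2 132.1] far [ 85.2  -0.3 168.1] pitch 11.05 yaw -0.02 roll 0.00 F [ 0.2 -0.1 -1.8] M [ 0.02 -0.04 -0.05] w 0.151
```

{"op": "apply_moves", "data": {
  "moves": [
    [1,0,0.2,-1,0,0,0],
    [1,0,0,0,0,0,0]
  ]
}}

```text
time: 12.2
tool_pos: [0.5432, -0.2046, 0.1894]
tool_rot: [0.563, -0.462, 0.435, -0.529]
contact_force: [3.9, 1.2, -2.4]
gripper_width: 0.154
```

{"op": "apply_moves", "data": {
  "moves": [
    [1,0,-0.2,-1,0,0,0],
    [1,0,0,0,0,0,0]
  ]
}}

```text
time: 12.4
tool_pos: [0.5429, -0.2046, 0.1898]
tool_rot: [0.563, -0.462, 0.434, -0.53]
contact_force: [6.8, 1.3, -1.7]
gripper_width: 0.15
```

{"op": "apply_moves", "data": {
  "moves": [
    [1,0,-0.2,-1,0,0,0],
    [1,0,0,0,0,0,0]
  ]
}}

```text
time: 12.6
tool_pos: [0.5427, -0.2046, 0.1902]
tool_rot: [0.563, -0.461, 0.434, -0.531]
contact_force: [8.4, 1.0, -2.0]
gripper_width: 0.151
```

```bash
python3 -c "
from h import *
where()"
```

```text
t 12.6 tip [-99.7  -0.3 132.6] far [ 84.6  -0.4 169.8] pitch 11.43 yaw -0.03 roll -0.04 F [ 8.5  0.5 -2. ] M [ 0.14 -1.67 -0.  ] w 0.151
```

```bash
sed -i 's/^YAW=3.5;OT=np.array(\[.5489,-.2039,0\])/YAW=3.5;OT=np.array([.5522,-.2037,0])/' h.py; python3 -c "
from h import *
where();goal(tip_target(-102.5,131.5,8),pose(YAW,8))"
```

```text
t 12.6 tip [-103.    -0.3  132.6] far [ 81.3  -0.4 169.8] pitch 11.43 yaw -0.03 roll -0.04 F [ 8.5  0.5 -2. ] M [ 0.14 -1.67 -0.  ] w 0.151
turn [-3.43 -0.03  0.05] then shift [-0.4  7.2  2.8]  shift in present axes [-0.4  7.4  2.4]
```

{"op": "apply_moves", "data": {
  "moves": [
    [1,0,0.4,2,0,0,0],
    [1,-0.1,2.4,0.9,-1,0,0],
    [1,-0.1,2.4,0.9,-1,0,0],
    [1,-0.1,2.4,0.9,-1,0,0],
    [1,0,0,0,0,0,0]
  ]
}}

```text
time: 13.1
tool_pos: [0.5463, -0.2041, 0.1818]
tool_rot: [0.549, -0.479, 0.45, -0.517]
contact_force: [1.6, 0.3, 2.2]
gripper_width: 0.156
```

```bash
python3 -c "
from h import *
where();goal(tip_target(-102.5,131,6.5),pose(YAW,6.5))"
```

```text
t 13.1 tip [-1.027e+02 -1.000e-01  1.301e+02] far [ 83.5  -0.  155.8] pitch 7.89 yaw 0.03 roll -0.00 F [1.7 0.2 2.2] M [-0.08  0.12 -0.08] w 0.156
turn [-1.39  0.03 -0.  ] then shift [-0.   1.6  1.3]  shift in present axes [-0.   1.6  1.2]
```

{"op": "apply_moves", "data": {
  "moves": [
    [1,0,1.3,0.7,-0.7,0,0],
    [1,0,0,0,0,0,0]
  ]
}}

```text
time: 13.3
tool_pos: [0.5469, -0.204, 0.1807]
tool_rot: [0.547, -0.482, 0.453, -0.514]
contact_force: [0.6, -0.5, 2.3]
gripper_width: 0.155
```

{"op": "apply_moves", "data": {
  "moves": [
    [1,0,1.3,0.4,-0.7,0,0],
    [1,0,0,0,0,0,0]
  ]
}}

```text
time: 13.5
tool_pos: [0.5475, -0.204, 0.1796]
tool_rot: [0.544, -0.485, 0.456, -0.511]
contact_force: [-0.8, -1.4, 3.1]
gripper_width: 0.155
```

```bash
python3 -c "
from h import *
where()"
```

```text
t 13.5 tip [-102.8   -0.   130.2] far [ 84.   -0.  151.5] pitch 6.53 yaw 0.00 roll 0.00 F [-0.9 -1.4  3.1] M [-0.07  0.45 -0.  ] w 0.155
```

{"op": "apply_moves", "data": {
  "moves": [
    [-0.3,0,0,0,0,0,0],
    [-0.3,0,0,0,0,0,0],
    [-0.3,0,0,0,0,0,0],
    [-0.3,0,-10,0,0,0,0],
    [-0.3,0,-30,0,0,0,0],
    [-0.3,0,-40,0,0,0,0],
    [1,0,-30,0,0,0,0],
    [1,0,0,0,0,0,0]
  ]
}}

```text
time: 14.3
tool_pos: [0.5369, -0.2059, 0.2964]
tool_rot: [0.545, -0.483, 0.452, -0.515]
contact_force: [1.3, 0.4, 0.8]
gripper_width: 0.321
```

Run:
```python
from h import *
s=manip.state();print(s["time"],s["contact_force"].round(1),s["gripper_width"]);out=[]
T=lambda P:RT.apply(np.array(P)/1000.)+OT
for n in("top","side"):
    im=manip.grab_frame(n);cv2.imwrite(f"pics/{n}3.png",im)
    B=R.from_euler('y',-6.5,degrees=True);tip=np.array([-103,0,130.3])
    u=proj(n,[T(tip+B.apply(np.array(v)+[103,0,0])) for v in((-85,-75,12),(85,-75,12),(85,75,12),(-85,75,12),(-85,-75,12))])
    c=u.mean(0).astype(int);x0,y0=max(0,c[0]-65),max(0,c[1]-65);f=3
    im=cv2.resize(im[y0:y0+130,x0:x0+130],None,fx=f,fy=f,interpolation=cv2.INTER_CUBIC)
    cv2.polylines(im,[((u-[x0,y0]+.5)*f).astype(int).reshape(-1,1,2)],False,(255,0,0),1);out.append(im)
cv2.imwrite("pics/rel.png",np.hstack(out))
goal(T([72,0,195]),pose(YAW,0))
```

```text
14.3 [1.3 0.4 0.8] 0.3207891466377946
turn [-6.73 -0.01  0.06] then shift [-0.1 95.4 88.9]  shift in present axes [ -0.2 105.1  77.1]
```

View pics/rel.png

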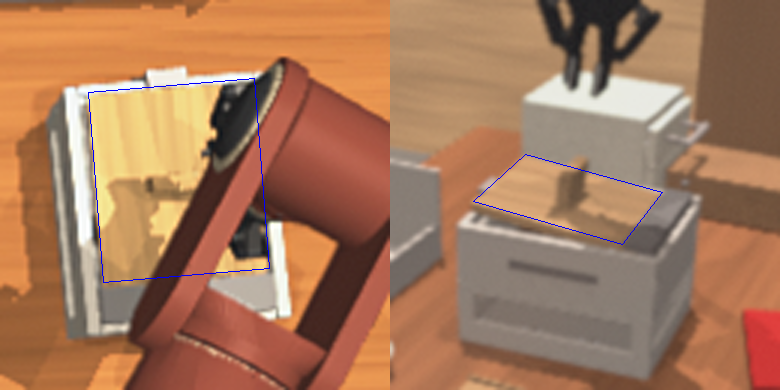

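{"op": "apply_moves", "data": {
  "moves": [
    [1,0,0,0,-6.7,0,0],
    [1,0,0,40,0,0,0],
    [1,0,0,39,0,0,0],
    [1,0,35,0,0,0,0],
    [1,0,35,0,0,0,0],
    [1,0,20,0,0,0,0],
    [1,0,5,0,0,0,0],
    [1,0,0,0,0,0,0],
    [1,0,0,0,0,0,0]
  ]
}}

```text
time: 15.3
tool_pos: [0.6142, -0.2001, 0.1947]
tool_rot: [-0.515, 0.515, -0.485, 0.485]
contact_force: [-0.2, -1.1, 0.6]
gripper_width: 0.002
```

```bash
cat >> h.py <<'E'
def tips():
    s=manip.state();p,r=tool();q=(RT.inv().apply(p+r.apply([0,.019,0])-OT)*1000).round(1);print("t",round(s["time"],2),"tips",q,"F",RT.inv().apply(s["contact_force"]).round(1),"w",round(s["gripper_width"],3))
E
python3 -c "
from h import *
tips()"
```

```text
t 15.3 tips [ 62.1  -0.2 175.7] F [-0.3 -1.   0.6] w 0.002
```

{"op": "apply_moves", "data": {
  "moves": [
    [1,0,4,0,0,0,0],
    [1,0,4,0,0,0,0],
    [1,0,3,0,0,0,0],
    [1,0,0,0,0,0,0]
  ]
}}

```text
time: 15.7
tool_pos: [0.6134, -0.1997, 0.1821]
tool_rot: [-0.515, 0.515, -0.485, 0.484]
contact_force: [-0.8, 0.3, 0.0]
gripper_width: -0.002
```

{"op": "apply_moves", "data": {
  "moves": [
    [1,0,1,0,0,0,0],
    [1,0,1,0,0,0,0],
    [1,0,0,0,0,0,0]
  ]
}}

```text
time: 16.0
tool_pos: [0.6138, -0.1999, 0.1809]
tool_rot: [-0.515, 0.515, -0.485, 0.484]
contact_force: [-0.5, 0.3, 0.6]
gripper_width: -0.001
```

{"op": "apply_moves", "data": {
  "moves": [
    [1,0,1,0,0,0,0],
    [1,0,1,0,0,0,0],
    [1,0,0,0,0,0,0]
  ]
}}

```text
time: 16.3
tool_pos: [0.614, -0.2, 0.1791]
tool_rot: [-0.515, 0.515, -0.485, 0.484]
contact_force: [0.2, -0.3, 1.5]
gripper_width: 0.002
```

```bash
python3 -c "
from h import *
tips()"
```

```text
t 16.3 tips [ 6.190e+01 -1.000e-01  1.601e+02] F [ 0.2 -0.3  1.5] w 0.002
```

{"op": "apply_moves", "data": {
  "moves": [
    [1,0,1,0,0,0,0],
    [1,0,1,0,0,0,0],
    [1,0,0,0,0,0,0]
  ]
}}

```text
time: 16.6
tool_pos: [0.6142, -0.2, 0.177]
tool_rot: [-0.515, 0.515, -0.484, 0.485]
contact_force: [2.4, -0.8, 3.2]
gripper_width: 0.001
```

{"op": "apply_moves", "data": {
  "moves": [
    [1,0,1,0,0,0,0],
    [1,0,1,0,0,0,0],
    [1,0,0,0,0,0,0]
  ]
}}

```text
time: 16.9
tool_pos: [0.6141, -0.1999, 0.1749]
tool_rot: [-0.515, 0.515, -0.485, 0.484]
contact_force: [1.2, -0.6, 4.2]
gripper_width: -0.002
```

{"op": "apply_moves", "data": {
  "moves": [
    [1,0,1,0,0,0,0],
    [1,0,1,0,0,0,0],
    [1,0,0,0,0,0,0]
  ]
}}

```text
time: 17.2
tool_pos: [0.6126, -0.1994, 0.171]
tool_rot: [-0.514, 0.516, -0.486, 0.483]
contact_force: [-0.1, -0.5, -0.7]
gripper_width: 0.002
```

```bash
python3 -c "
from h import *
tips()"
```

```text
t 17.2 tips [ 60.5   0.6 152. ] F [-0.1 -0.5 -0.7] w 0.002
```

{"op": "apply_moves", "data": {
  "moves": [
    [1,0,2,0,0,0,0],
    [1,0,1.5,0,0,0,0],
    [1,0,0,0,0,0,0]
  ]
}}

```text
time: 17.5
tool_pos: [0.6132, -0.1996, 0.1683]
tool_rot: [-0.514, 0.516, -0.485, 0.484]
contact_force: [0.6, -0.2, -0.1]
gripper_width: -0.0
```

{"op": "apply_moves", "data": {
  "moves": [
    [1,0,1.5,0,0,0,0],
    [1,0,1,0,0,0,0],
    [1,0,0,0,0,0,0]
  ]
}}

```text
time: 17.8
tool_pos: [0.6137, -0.1998, 0.1665]
tool_rot: [-0.515, 0.515, -0.485, 0.484]
contact_force: [0.9, -0.3, -0.5]
gripper_width: -0.002
```

{"op": "apply_moves", "data": {
  "moves": [
    [1,0,1,0,0,0,0],
    [1,0,1,0,0,0,0],
    [1,0,0,0,0,0,0]
  ]
}}

```text
time: 18.1
tool_pos: [0.6138, -0.1998, 0.1646]
tool_rot: [-0.515, 0.515, -0.485, 0.484]
contact_force: [1.5, 0.2, 0.5]
gripper_width: 0.002
```

```bash
python3 -c "
from h import *
tips()"
```

```text
t 18.1 tips [6.170e+01 1.000e-01 1.456e+02] F [1.5 0.1 0.5] w 0.002
```

{"op": "apply_moves", "data": {
  "moves": [
    [1,0,1,0,0,0,0],
    [1,0,1,0,0,0,0],
    [1,0,0,0,0,0,0]
  ]
}}

```text
time: 18.4
tool_pos: [0.6134, -0.1998, 0.1622]
tool_rot: [-0.515, 0.515, -0.485, 0.484]
contact_force: [-0.3, -0.4, 0.3]
gripper_width: -0.003
```

{"op": "apply_moves", "data": {
  "moves": [
    [1,0,1,0,0,0,0],
    [1,0,1,0,0,0,0],
    [1,0,0,0,0,0,0]
  ]
}}

```text
time: 18.7
tool_pos: [0.6137, -0.1999, 0.1612]
tool_rot: [-0.515, 0.515, -0.485, 0.484]
contact_force: [-1.1, 0.5, 3.4]
gripper_width: -0.001
```

```bash
python3 -c "
from h import *
tips()"
```

```text
t 18.7 tips [6.160e+01 1.000e-01 1.422e+02] F [-1.   0.6  3.4] w -0.001
```

Contact is at 142 mm, the seated height. I'll press a little more to be sure it is seated, then back away and look.

{"op": "apply_moves", "data": {
  "moves": [
    [1,0,1,0,0,0,0],
    [1,0,0.5,0,0,0,0],
    [1,0,0,0,0,0,0]
  ]
}}

```text
time: 19.0
tool_pos: [0.6138, -0.1999, 0.1611]
tool_rot: [-0.515, 0.515, -0.485, 0.484]
contact_force: [-4.6, 1.7, 9.3]
gripper_width: 0.001
```

{"op": "apply_moves", "data": {
  "moves": [
    [1,0,-10,0,0,0,0],
    [1,0,-40,0,0,0,0],
    [1,0,-40,0,0,0,0],
    [1,0,-40,0,0,0,0],
    [1,-45,0,0,0,0,0],
    [1,-45,0,0,0,0,0],
    [1,-45,0,0,0,0,0],
    [1,-45,0,0,0,0,0],
    [1,-45,0,0,0,0,0],
    [1,-45,0,0,0,0,0],
    [1,-45,0,0,0,0,0],
    [1,-45,0,0,0,0,0],
    [1,0,0,0,0,0,0],
    [1,0,0,0,0,0,0]
  ]
}}

```text
time: 20.4
tool_pos: [0.5918, 0.1603, 0.2891]
tool_rot: [-0.515, 0.516, -0.484, 0.484]
contact_force: [1.0, -1.1, -0.8]
gripper_width: -0.001
```

Run:
```python
from h import *
T=lambda P:RT.apply(np.array(P)/1000.)+OT;out=[]
for n,(x0,y0) in (("top",(352,108)),("side",(270,90))):
    im=manip.grab_frame(n);cv2.imwrite(f"pics/{n}4.png",im)
    u=proj(n,[T(v) for v in((-85,-75,142),(85,-75,142),(85,75,142),(-85,75,142),(-85,-75,142))])
    f=3.3;im=cv2.resize(im[y0:y0+120,x0:x0+120],None,fx=f,fy=f,interpolation=cv2.INTER_CUBIC);im2=im.copy()
    cv2.polylines(im2,[((u-[x0,y0]+.5)*f).astype(int).reshape(-1,1,2)],False,(255,0,0),1);out.append(im2)
cv2.imwrite("pics/fin.png",np.hstack(out));print(manip.state()["tool_pos"],manip.state()["time"])
```

```text
[0.59206611 0.15870812 0.28915959] 20.5
```

View pics/fin.png

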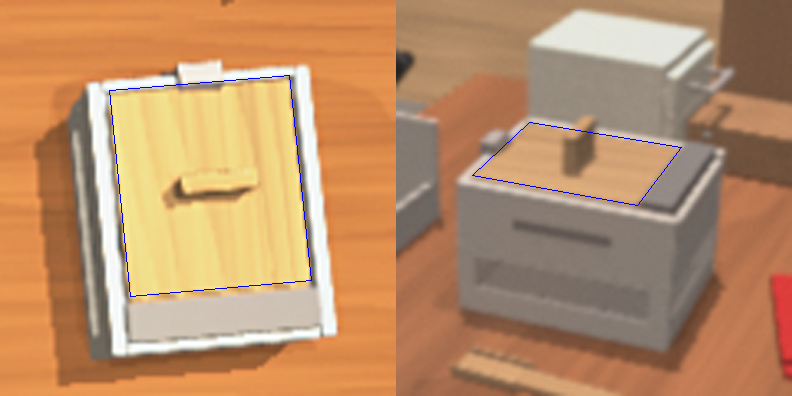

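Run:
```python
from h import *
a,b=[cv2.imread(f"pics/top{i}.png") for i in(0,4)]
for n,(y0,y1,x0,x1) in dict(dish=(105,137,318,352),shoehorn=(155,222,330,352),clip=(122,134,402,424)).items():
    print(n,cv2.absdiff(a[y0:y1,x0:x1],b[y0:y1,x0:x1]).mean().round(1),cv2.phaseCorrelate(*[np.float64(cv2.cvtColor(i[y0:y1,x0:x1],6)) for i in(a,b)]))
print(manip.state()["contact_force"].round(1));manip.job_done()
```

```text
dish 4.0 ((-0.016664823327882772, -0.018884948718191907), 0.999205305183161)
shoehorn 5.2 ((0.05249614537732228, 0.06856130270941918), 0.9553065453228627)
clip 4.9 ((-0.137716283512745, 0.45427345496201355), 0.950910361909681)
[ 0.3 -0.1  0.2]
the job is handed in; nothing more can be done
```

The beech board is on the upper tier with its tongue home in the rail and its far edge under the clip. I handed the job in at about 20.5 s, with the gripper clear and reading no load.

- **Insertion:** I gripped the board by its bar, tilted it, and felt for the rail. The jaw is close to its nominal height. The tongue went in at 11° and met the groove's back at about 8.5 N.
- **Closing:** I lowered the board to about 6.5°, resting by the clip, and let go. I then pressed the far edge down with closed fingertips.
- **Clip force:** I read the force every 0.2 to 0.3 s. It was about 4 N just before the drop that I took as the snap, and about 10 N at the final seating press. Both are under 30 N, but a short peak between readings could have gone unseen.
- **Seating:** The fingertips met the board's top at 142 mm. In both camera views the board lies flat on its expected seated outline.
- **Clip at rest:** It appears back at rest, within 0.5 px (about 1 mm), its nose just over the board's edge. I judged the snap from this and the force drop.
- **Shoehorn and dish:** They have not moved, with image shifts under 0.1 px.
- **Tin and brush:** They are now hidden under the board, so I did not check them at the end. Both lie well below it and nothing reached down to them.
- **Corrected on the way:** I first took the tier's origin as the middle of its outline. The first overlay showed it was about 18 mm farther along x, and contact with the groove's back moved it another 3 mm.

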